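# Press a bush home with the bench trigger clamp, then release the clamp and draw it back

### The arm

A 7-joint arm with a two-finger parallel gripper is mounted at the origin on a cart in front of the work surface, level with it; the furniture and walls round the work are solid. World frame = base frame: x ahead of the robot, y to its left, z up, the work surface at z = 0. Lengths are in m, angles in rad, forces in N, time in s.
With the tool pointing down it reaches from about 0.425 to 0.825 m from the base axis. Payload 3.6 kg.
Tool frame: the origin (TCP) lies midway between the tips of the shut fingers; the grasp point (between the pads) lies 19 mm behind it; z points along the fingers, y is the line along which they close (so a half turn about z gives the same grasp; the last joint's range is limited). The gripper opens to 85 mm and grips with 20 to 120 N. Pads are 22 mm wide; open, the fingers measure 114 mm over their backs; the gripper's body (76 mm by 85 mm) begins 54 mm behind the grasp point. The pads swing forward as they close: fully open they stand 13 mm farther back than shut.
Start: joints at [-1.315, 0.615, -0.013, 1.423, 0.008, 1.103, -0.04], TCP at [0.181, 0.624, 0.231] pointing down, gripper open.
Joint ranges: [-3.12, 3.12], [-0.3, 2.06], [-1.34, 1.32], [0.26, 2.42], [-1.36, 4.5], [0.01, 1.98], [-2.84, 2.84]. Speed limits (rad/s): [2.79, 2.79, 3.14, 3.14, 3.14, 3.14, 3.14].

### API

Orientations are given as a unit quaternion [x, y, z, w].
In Python, from station import bot gives the robot as it stands.
- The arm moves only by the shell command python3 -m inch 'ROWS'. ROWS is JSON, one flat list of numbers, 7 for each row, row after row: the turn, a rotation vector about the tool's x, y, z in rad, then the shift along the tool's x, y, z in cm, then the opening, from 0 (shut) to 1 (fully open). In form: [wx, wy, wz, dx, dy, dz, fingers, wx, wy, wz, dx, dy, dz, fingers, ...]. A call has 1 to 12 rows; each row shifts and turns the commanded pose from where the row before left it, along the tool's axes as they then stand; what a row does not reach is not made up. A row lasts 1/8 s, in which the tool goes at most 62.5 mm and 10.7 degrees, less where a joint would pass 70% of its speed; a pose out of reach is approached as far as the arm can. A call with a gripper value outside its range is refused whole. The fingers move at their own pace and stop on an object; the grip force is fixed at half the most. Time passes only in rows, so rows that do not move let the fingers close. It gives the time, the measured TCP pose, the force, the opening and the grip force at its end, in the units of the state.
- bot.observe(): the state, without advancing time (a new reading comes with each control period).
- bot.grab_frame(name): name is "scene" or "top"; returns the picture (420x560x3 uint8, blue, green, red); there is no depth.
- bot.camera_params(name): a dict with "intrinsics" (3x3 intrinsics, pixels), "world_from_camera" (4x4, takes a point from camera to world coordinates). Camera axes: x right, y down, z forward; pixel columns grow to the right and rows downward; lengths in m; the calibration is good to about 2 mm. A picture is of the moment at which its call begins. camera_params takes no time and is no camera call.
- bot.job_done(): hands the job in; it is judged then, once.
The state is a dict: "time": time; "qpos": joint angles; "qvel": joint speeds; "joint_efforts": joint torques, N m; "eef_pos": TCP position; "ee_rot": TCP orientation; "wrist_force": force on the tool from outside, world axes, zero at the start; "torque": the same for the moment, N m; "width": finger opening in m; "grasp_force": force on a finger pad.
Only numpy, scipy, OpenCV 4.12 (cv2) and the standard library are available. Lean on these libraries where they do the work, as an engineer would, in place of code of your own. Each camera call takes 0.05 s, during which the arm holds its last target. There are 200 camera calls.

### The job

The yellow plastic bush stands proud of the bearing block that waits in the bench clamp. Pump the clamp's trigger until the jaw has pressed the bush fully home and its collar sits firmly against the block; stop pulling as soon as the trigger goes hard, because the collar cracks if it is pressed much harder than that. Then squeeze the release lever and slide the head all the way back to its stop, leaving the block in its nest and the other things on the bench where they are.

Things in the scene. Friction and masses are not known exactly. Their poses are not given: they have to be found in the camera images.
- clamp: trigger bar clamp bolted to the form board: grey base plate 300x100x10 mm, toothed steel bar, fixed grey jaw, black sliding head with orange jaw, trigger and release lever. Origin on the board's top (30 mm above the bench) under the bar; all z below count from there; x = pressing direction, from sliding head to fixed jaw. Base x -160..140 mm. Fixed jaw: steel face at x = 98, top z = 88 mm
- head: the sliding head (handle, trigger, release lever, jaw). Its origin is at the clamp's origin when fully back against the rear stop; it slides along the clamp's x. 'head' in the other entries = its x in the clamp's frame: 0 = fully back, 45 mm when the bush is home, at most 56 mm. Can be pushed forward at any time (3 to 8 N); a 6 mm ratchet stops it going back unless the release lever is squeezed
- handle (a point): centre of the black handle that stands up from the head, 20 mm thick along the clamp's x, 28 mm wide, top z = 131 mm. In the clamp's frame at x = head - 95 mm, z = 95 mm. Its front face looks to +x, to the trigger
- trigger_front (a point): on the front (+x) face of the orange trigger blade (22 mm wide, 10 mm thick, z 70 to 135 mm, 42 mm in front of the handle), z = 110 mm; at rest at clamp x = head - 31 mm. In front of the blade the space above z = 80 mm is free: closed fingers fit there and can draw it back (-x)
- trigger (a joint): trigger angle, rad: 0 = at rest, 0.45 = fully pulled to the handle (-x); springs back. Idle up to 0.13 to 0.2, then it drives the head forward, about 7 mm by the end of the stroke, of which 6 mm (one tooth) stay on letting go. Stopped hard below 0.38 = bush home. A full stroke drawn by the blade is 32 to 38 mm of hand travel
- release_pad (a point): rear (-x) face of the orange release lever (20 mm wide, 6 mm thick, z 52 to 97 mm) that stands up behind the handle; at rest at clamp x = head - 121 mm, z = 86 mm. Front of handle to rear of lever: 36 mm, about 10 mm less when squeezed. Pinching handle and lever together holds it in while the head is drawn back
- release (a joint): release lever angle, rad: -0.13 to -0.10 = at rest, ratchet holding (it nods to about -0.02 as the ratchet clicks), +0.13 to +0.15 = squeezed fully towards the handle (+x). Above +0.02 the head slides freely both ways. Springs back; 2 to 8 N at its pad
- jaw_face (a point): centre of the pressing face of the round grey pad (26 mm across) on the orange jaw at the front of the head: clamp x = head + 14 mm, z = 62 mm; the jaw reaches up to z = 79 mm
- block: loose aluminium bearing block, 36 mm along the clamp's x, 46 mm wide, 40 mm high, 0.2 kg, standing on the nest's rails (z = 42 mm, side lips to 51 mm), within 2 mm of the fixed jaw. Origin: centre of its underside; x axis along the clamp's x
- bush (a joint): how far the yellow plastic bush's collar (25 mm across, 3 mm thick, on the side of the block facing the sliding jaw) stands off the block, m: 0 = home, collar flat on the block. A tight fit: slides at about 18 N
- bush_collar (a point): centre of the outer face of the bush's collar, where the jaw pad presses
- tin: bystander: round tin of spare screws, 62 mm across, 40 mm high; origin at the centre of its underside
- oil: bystander: small oil bottle with red cap, 38 mm across, 105 mm high; origin at the centre of its underside
- notes: bystander: notepad, 104 x 74 x 10 mm; origin at the centre of its underside
- screwdriver: bystander: yellow-handled screwdriver lying flat, 213 mm long; origin at the centre of its underside
- tape: bystander: roll of tan tape lying flat, 88 mm across, 18 mm high; origin at the centre of its underside
- hexkey: bystander: black hex key lying flat, 82 mm long; origin at the centre of its underside
- grease: bystander: white grease jar with blue lid, 56 mm across, 55 mm high; origin at the centre of its underside
- trigger_pivot (a point): trigger's pivot, z = 20 mm. Pull of a hand that draws only the blade at z = 108 mm: 1 to 2 N idle, 3 to 6 N jaw running free, 10 to 12 N while the bush slides in, then hard, each more newton adding 2 to 3 N at the jaw: 17 N pull = about 37 N on the bush. The end of the stroke also feels hard but puts nothing more on the bush. Firmly home: 28 N at the jaw; the collar cracks above 52 N
- board: fixed plywood form board with grey top lying on the bench under the clamp, 245 x 640 mm (along y), 30 mm thick; six steel pins 22 mm high stand near its far corners
- tally: bystander: white hand tally counter, 45 mm across, 32 mm high; origin at the centre of its underside

How it is judged:
By the outcome, as a careful person would: the job done as asked, in the order asked, and still so for the second after the job is handed in, with the robot touching nothing.
It also fails if it takes over 64 s, if anything falls off the work surface, if the arm or the gripper's body presses on something with over 40 N, if the wrist force passes 120 N, or if a joint passes its speed limit or range.

## Working session

There is one attempt and no reset: what is moved stays moved. The work goes in short steps, Python scripts to look and compute and a shell command to move; the robot and the scene stay as the last step left them, time stands still between calls to the robot, and variables do not carry over. Pictures are saved under pics/ and viewed, at most 10 in all, crops included, and the job is handed in when it is done.

```bash
mkdir -p pics; ls
python3 - <<'E'
from station import bot
import cv2,numpy as np
for n in("scene","top"):
    im=bot.grab_frame(n); cv2.imwrite(f"pics/{n}0.png",im)
    p=bot.camera_params(n); print(n,np.round(p["intrinsics"],1).tolist(),np.round(p["world_from_camera"],3).tolist())
s=bot.observe(); print({k:np.round(v,3).tolist() for k,v in s.items()})
E
```

```text
pics
scene [[476.9, 0.0, 277.3], [0.0, 476.9, 211.5], [0.0, 0.0, 1.0]] [[0.71, -0.519, 0.476, -0.196], [-0.705, -0.512, 0.491, -0.736], [-0.011, -0.684, -0.729, 1.097], [0.0, 0.0, 0.0, 1.0]]
top [[538.7, 0.0, 277.9], [0.0, 538.7, 214.6], [0.0, 0.0, 1.0]] [[0.02, -0.982, 0.188, 0.165], [-1.0, -0.017, 0.016, -0.083], [-0.013, -0.188, -0.982, 1.657], [0.0, 0.0, 0.0, 1.0]]
{'time': 0.1, 'qpos': [-1.316, 0.616, -0.013, 1.425, 0.008, 1.103, -0.04], 'qvel': [-0.002, -0.004, -0.001, -0.004, 0.001, -0.002, 0.001], 'joint_efforts': [0.001, -47.038, 0.26, -17.157, 0.01, 0.006, -0.0], 'eef_pos': [0.181, 0.624, 0.23], 'ee_rot': [0.14, 0.99, -0.001, -0.0], 'wrist_force': [0.105, 0.424, -0.161], 'torque': [0.019, 0.001, 0.042], 'grasp_force': 0.0, 'width': 0.085}
```

View pics/scene0.png

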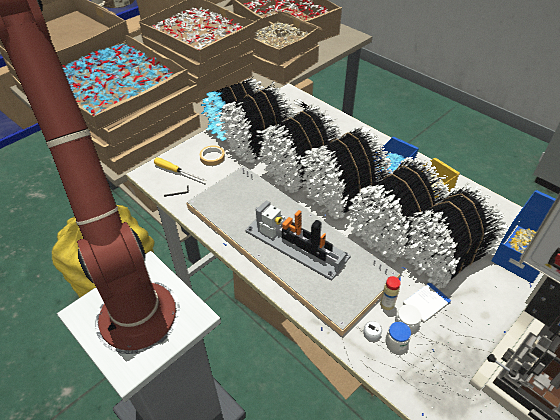

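View pics/top0.png

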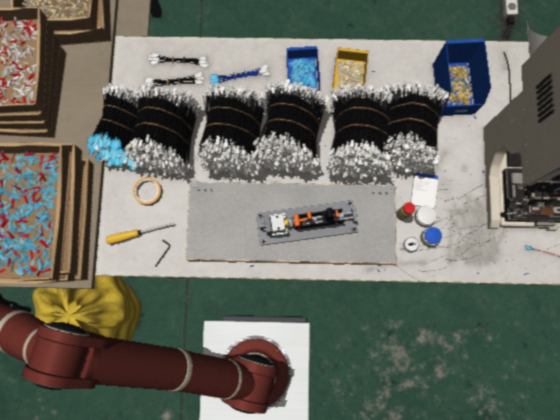

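The clamp is near top px (307,222), with its fixed jaw on the left (+y) and the head on the right. I'll zoom in on both views.

Run:
```python
import cv2,numpy as np
a=cv2.imread("pics/scene0.png")[185:285,235:365]; b=cv2.imread("pics/top0.png")[190:255,245:370]
a=cv2.resize(a,(780,600),interpolation=cv2.INTER_CUBIC); b=cv2.resize(b,(800,416),interpolation=cv2.INTER_CUBIC)
cv2.imwrite("pics/s1.png",a);cv2.imwrite("pics/t1.png",b)
```

```text
(no output)
```

View pics/s1.png

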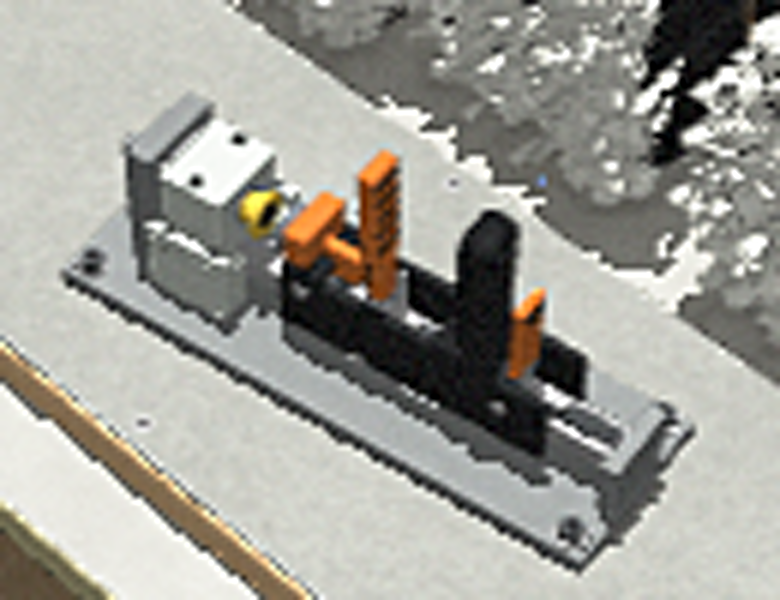

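View pics/t1.png

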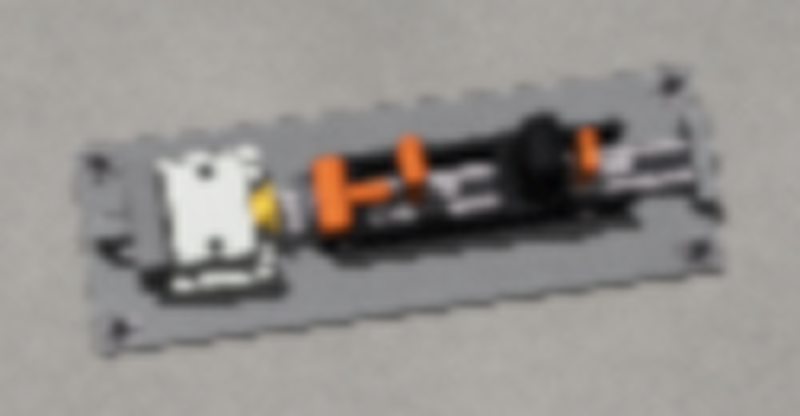

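The crops show the block and yellow bush at the left, then the orange jaw, trigger blade, black handle and release lever at the right. Base corners in the top crop are (77,150), (690,65), (720,265) and (103,353). Next I'll compute the clamp frame and head position.

```bash
cat > h.py <<'E'
import numpy as np,cv2
from station import bot
def ray(n,uv):
    p=bot.camera_params(n);K=np.array(p["intrinsics"]);T=np.array(p["world_from_camera"])
    return T[:3,3],T[:3,:3]@np.linalg.solve(K,[*uv,1.])
def onz(n,uv,z):
    o,d=ray(n,uv); return o+d*(z-o[2])/d[2]
def two(a,b):
    (o1,d1),(o2,d2)=ray("top",a),ray("scene",b)
    s=np.linalg.lstsq(np.c_[d1,-d2],o2-o1,rcond=None)[0]
    p,q=o1+s[0]*d1,o2+s[1]*d2; return (p+q)/2,np.linalg.norm(p-q)
def orange(im):
    h=cv2.cvtColor(im,cv2.COLOR_BGR2HSV); return cv2.inRange(h,(4,150,90),(16,255,255))
T=lambda x,y:(245+x/6.4-.4,190+y/6.4-.4)
S=lambda x,y:(235+x/6-.4,185+y/6-.4)
E
python3 - <<'E'
from h import *
c=np.array([onz("top",T(*p),.04) for p in[(77,150),(690,65),(720,265),(103,353)]])
print(c.round(4).tolist(),[np.linalg.norm(c[i]-c[i-1]).round(3) for i in range(4)])
cs=np.array([onz("scene",S(*p),.04) for p in[(690,425),(580,565),(65,273)]]);print("scene TR BR BL",cs.round(4).tolist())
m=(c[0]+c[3])/2;r=(c[1]+c[2])/2;ex=(m-r);ex/=np.linalg.norm(ex);ey=np.array([-ex[1],ex[0],0])
o=c.mean(0)+.01*ex;print("o",o.round(4),"yaw",np.arctan2(ex[1],ex[0]))
def cl(p): d=p-o;return np.round([d@ex,d@ey,p[2]-.03],4)
for n,z in(("top",0),("scene",0)):
    im=cv2.imread(f"pics/{n}0.png");k=orange(im);x0,y0,x1,y1=(245,190,370,255) if n=="top" else(235,185,365,285)
    mm=np.zeros_like(k);mm[y0:y1,x0:x1]=k[y0:y1,x0:x1]
    nn,l,st,ce=cv2.connectedComponentsWithStats(mm)
    for i in range(1,nn):
        if st[i,4]>5: print(n,st[i],ce[i].round(1),[cl(onz(n,ce[i],zz)).tolist() for zz in(.109,.127,.165)])
print("trig top",cl(onz("top",T(411,145),.165)),cl(onz("scene",S(380,160),.165)),two(T(411,145),S(380,160)))
print("handle top",cl(onz("top",T(545,125),.161)),cl(onz("scene",S(492,220),.161)))
print("jaw top near edge",cl(onz("top",T(318,200),.109)),cl(onz("top",T(350,190),.109)))
print("rel",cl(onz("top",T(590,140),.127)),cl(onz("scene",S(538,295),.127)))
E
```

```text
[[0.4775, 0.0085, 0.04], [0.5241, -0.2843, 0.04], [0.4273, -0.2979, 0.04], [0.38, -0.0065, 0.04]] [np.float64(0.099), np.float64(0.296), np.float64(0.098), np.float64(0.295)]
scene TR BR BL [[0.5172, -0.2869, 0.04], [0.4213, -0.3023, 0.04], [0.3755, -0.0103, 0.04]]
o [ 0.4506 -0.1352  0.04  ] yaw 1.7303000032018367
top [335 210   4   7  20] [336.2 213. ] [[-0.0946, -0.0028, 0.079], [-0.0924, 0.0004, 0.097], [-0.0877, 0.0072, 0.135]]
top [307 212   5   7  27] [308.9 215. ] [[-0.0147, -0.008, 0.079], [-0.0134, -0.0047, 0.097], [-0.0107, 0.0022, 0.135]]
top [294 215  12  11  78] [298.2 219.8] [[0.0183, 0.0015, 0.079], [0.0192, 0.0046, 0.097], [0.0211, 0.0113, 0.135]]
scene [282 210  19  25 193] [292.8 223.4] [[0.0026, 0.0029, 0.079], [-0.0064, 0.0162, 0.097], [-0.0253, 0.0444, 0.135]]
scene [320 234   5  14  44] [322.  240.9] [[-0.097, 0.0094, 0.079], [-0.1042, 0.0226, 0.097], [-0.1193, 0.0505, 0.135]]
trig top [-0.0117 -0.0057  0.135 ] [-0.0117  0.0007  0.135 ] (array([ 0.45725598, -0.14468023,  0.15999277]), np.float64(0.004452179311708869))
handle top [-0.0719 -0.007   0.131 ] [-0.0701 -0.0011  0.131 ]
jaw top near edge [0.03   0.0031 0.079 ] [0.0149 0.0005 0.079 ]
rel [-0.0948 -0.0037  0.097 ] [-0.0959 -0.0019  0.097 ]
```

Base measures 296×99 mm (expected 300×100) and the head is at about 24 mm. The blade centre is near (0.4505,-0.147) and the clamp yaw is about 99°. I'll swing the arm over on an arc and turn the tool so its y runs along clamp x.

```bash
python3 -m inch '[0,0,0,-4.8,-2.7,-0.4,0, 0,0,0,-4.8,-2.7,-0.4,0, 0,0,0,-4.8,-2.7,-0.4,0, 0,0,0,-4.8,-2.7,0,0, 0,0,0,-4.8,-2.7,0,0, 0,0,0,-4.8,-2.7,0,0, 0,0,0,-4.8,-2.7,0,0, 0,0,-0.15,0,0,0,0, 0,0,-0.15,0,0,0,0, 0,0,-0.14,0,0,0,0]'
python3 - <<'E'
from h import *
from scipy.spatial.transform import Rotation as R
s=bot.observe();r=R.from_quat(s["ee_rot"]).as_matrix();print(r.round(3).tolist(),np.round(s["qpos"],2))
d=np.array([.4457,-.117,.2])-s["eef_pos"];print((r.T@d*100).round(2), np.degrees(np.arctan2(r[1,1],r[0,1])))
E
```

```text
time: 1.35
eef_pos: [0.4507, 0.3489, 0.2428]
ee_rot: [-0.081, 0.997, -0.0, -0.001]
wrist_force: [0.2, 0.2, 0.3]
width: 0.0
grasp_force: 0.0
[[-0.987, -0.162, -0.001], [-0.162, 0.987, -0.001], [0.001, -0.001, -1.0]] [-0.63  0.48 -0.1   1.64  0.05  1.02  0.98]
[  8.03 -45.9    4.31] 99.31326511958164
```

```bash
python3 -m inch '[0,0,0,0.9,-5.1,0,0, 0,0,0,0.9,-5.1,0,0, 0,0,0,0.9,-5.1,0,0, 0,0,0,0.9,-5.1,0,0, 0,0,0,0.9,-5.1,0,0, 0,0,0,0.9,-5.1,0,0, 0,0,0,0.9,-5.1,0,0, 0,0,0,0.9,-5.1,1.3,0, 0,0,0,0.8,-5.1,3,0, 0,0,0,0,0,0,0]'
python3 - <<'E'
from h import *
from scipy.spatial.transform import Rotation as R
s=bot.observe();r=R.from_quat(s["ee_rot"]).as_matrix();print(np.round(s["qpos"],2))
d=np.array([.4457,-.117,.138])-s["eef_pos"];print((r.T@d*100).round(2), np.degrees(np.arctan2(r[1,1],r[0,1])))
a=bot.grab_frame("scene")[165:265,235:365];b=bot.grab_frame("top")[180:255,245:370]
a=cv2.resize(a,(400,308));b=cv2.resize(b,(400,240))
cv2.imwrite("pics/c2.png",np.vstack([a,b]))
E
```

```text
time: 2.6
eef_pos: [0.4417, -0.1211, 0.1983]
ee_rot: [-0.074, 0.997, -0.0, -0.003]
wrist_force: [0.5, 0.8, 1.0]
width: -0.0
grasp_force: 0.0
[ 0.2   0.37  0.03  2.   -0.01  0.78  1.95]
[-0.49  0.35  6.03] 98.52038025661676
```

View pics/c2.png

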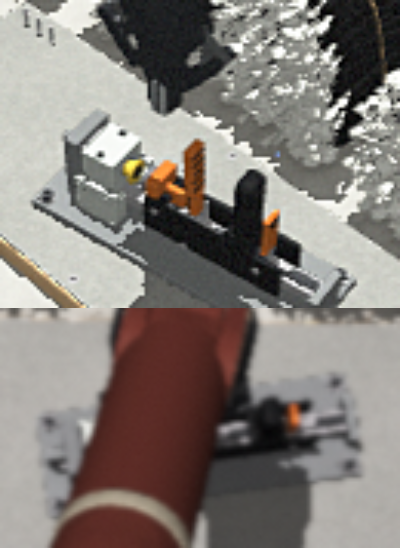

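The fingers (scene crop ≈(165,108)) hover ahead of the trigger blade, and the path down is clear. I'll lower and draw back gently to find contact.

```bash
python3 -m inch '[0,0,0,-0.5,0.3,3,0, 0,0,0,0,0,3,0, 0,0,0,0,0,0,0, 0,0,0,0,-0.5,0,0, 0,0,0,0,-0.4,0,0, 0,0,0,0,0,0,0]'; python3 -m inch '[0,0,0,0,-0.4,0,0, 0,0,0,0,0,0,0]'; python3 -m inch '[0,0,0,0,-0.4,0,0, 0,0,0,0,0,0,0]'
```

```text
time: 3.45
eef_pos: [0.4508, -0.1224, 0.1412]
ee_rot: [-0.079, 0.997, -0.0, 0.001]
wrist_force: [0.0, 0.5, -0.3]
width: 0.0
grasp_force: 0.0
time: 3.7
eef_pos: [0.4508, -0.126, 0.1405]
ee_rot: [-0.079, 0.997, -0.0, 0.0]
wrist_force: [0.7, 0.4, -0.3]
width: -0.0006
grasp_force: 0.0
time: 3.95
eef_pos: [0.4514, -0.1295, 0.1403]
ee_rot: [-0.079, 0.997, 0.0, -0.0]
wrist_force: [-0.4, 0.6, 0.1]
width: -0.0001
grasp_force: 0.6
```

```bash
python3 -m inch '[0,0,0,0.3,-0.4,0.2,0, 0,0,0,0,0,0,0]'; python3 -m inch '[0,0,0,0,-0.5,0,0, 0,0,0,0,0,0,0]';  python3 -m inch '[0,0,0,0,-0.5,0,0, 0,0,0,0,0,0,0]'; python3 -m inch '[0,0,0,0,-0.5,0,0, 0,0,0,0,0,0,0]'; python3 -m inch '[0,0,0,0,-0.5,0,0, 0,0,0,0,0,0,0]'
```

```text
time: 4.2
eef_pos: [0.4489, -0.1341, 0.1381]
ee_rot: [-0.079, 0.997, 0.0, -0.0]
wrist_force: [0.4, 1.3, 0.4]
width: 0.0003
grasp_force: 0.6
time: 4.45
eef_pos: [0.4498, -0.1394, 0.1382]
ee_rot: [-0.079, 0.997, -0.0, -0.0]
wrist_force: [0.4, 1.3, -0.2]
width: -0.0002
grasp_force: 0.7
time: 4.7
eef_pos: [0.4505, -0.1443, 0.1382]
ee_rot: [-0.079, 0.997, -0.0, -0.0]
wrist_force: [0.1, 0.6, -0.9]
width: 0.0002
grasp_force: 0.7
time: 4.95
eef_pos: [0.4511, -0.1482, 0.138]
ee_rot: [-0.079, 0.997, 0.001, -0.001]
wrist_force: [-0.7, 3.5, -1.7]
width: 0.0004
grasp_force: 1.6
time: 5.2
eef_pos: [0.4516, -0.1529, 0.1379]
ee_rot: [-0.079, 0.997, 0.001, -0.001]
wrist_force: [-0.6, 5.5, -2.2]
width: 0.0001
grasp_force: 2.0
```

Contact came at y≈-0.130, the idle ended at about -0.146, and the jaw is now running free. I'll finish the stroke.

```bash
python3 -m inch '[0,0,0,0,-0.5,0,0, 0,0,0,0,0,0,0]'; python3 -m inch '[0,0,0,0,-0.4,0,0, 0,0,0,0,0,0,0]';  python3 -m inch '[0,0,0,0,-0.3,0,0, 0,0,0,0,0,0,0]'
```

```text
time: 5.45
eef_pos: [0.4523, -0.158, 0.138]
ee_rot: [-0.079, 0.997, 0.001, -0.001]
wrist_force: [0.1, 4.2, -2.8]
width: -0.0001
grasp_force: 2.0
time: 5.7
eef_pos: [0.4532, -0.1628, 0.1383]
ee_rot: [-0.079, 0.997, -0.0, -0.0]
wrist_force: [-0.2, 3.0, -1.7]
width: 0.0001
grasp_force: 1.6
time: 5.95
eef_pos: [0.4542, -0.1663, 0.1385]
ee_rot: [-0.079, 0.997, -0.001, 0.0]
wrist_force: [-1.5, 4.0, -1.3]
width: 0.0001
grasp_force: 1.3
```

```bash
python3 -m inch '[0,0,0,0,-0.2,0,0, 0,0,0,0,0,0,0]'; python3 -m inch '[0,0,0,0,-0.2,0,0, 0,0,0,0,0,0,0]'
```

```text
time: 6.2
eef_pos: [0.4544, -0.1675, 0.1383]
ee_rot: [-0.079, 0.997, 0.0, -0.0]
wrist_force: [-1.4, 3.5, -0.4]
width: -0.0002
grasp_force: 1.8
time: 6.45
eef_pos: [0.4547, -0.169, 0.1382]
ee_rot: [-0.079, 0.997, 0.0, -0.0]
wrist_force: [-0.6, 5.4, -2.4]
width: -0.0
grasp_force: 2.0
```

```bash
python3 -m inch '[0,0,0,0,-0.2,0,0, 0,0,0,0,0,0,0]'; python3 -m inch '[0,0,0,0,-0.2,0,0, 0,0,0,0,0,0,0]'
```

```text
time: 6.7
eef_pos: [0.4549, -0.1704, 0.1382]
ee_rot: [-0.079, 0.997, 0.001, -0.0]
wrist_force: [-0.7, 5.7, -2.2]
width: -0.0003
grasp_force: 2.4
time: 6.95
eef_pos: [0.4549, -0.1707, 0.1381]
ee_rot: [-0.08, 0.997, 0.002, -0.001]
wrist_force: [-1.9, 8.3, 0.0]
width: -0.0001
grasp_force: 4.0
```

```bash
python3 -m inch '[0,0,0,0,-0.2,0,0, 0,0,0,0,0,0,0]'
python3 - <<'E'
from h import *
cv2.imwrite("pics/x3.png",bot.grab_frame("scene"))
a=cv2.imread("pics/x3.png")[165:265,235:365]
cv2.imwrite("pics/c3.png",cv2.resize(a,(780,600),interpolation=cv2.INTER_CUBIC))
E
```

```text
time: 7.2
eef_pos: [0.4549, -0.1709, 0.138]
ee_rot: [-0.081, 0.997, 0.003, -0.001]
wrist_force: [-2.1, 12.1, 1.0]
width: -0.0003
grasp_force: 5.6
```

View pics/c3.png

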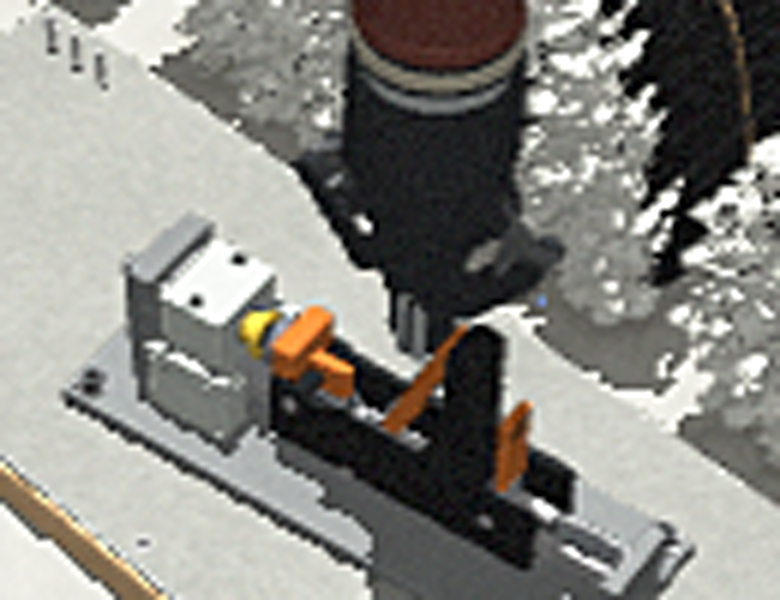

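The blade is fully back against the handle and the jaw has moved on, with its pad now near the collar at (265,325). Arm compliance is about 2 N per commanded mm. Next I'll let the trigger return and draw stroke 2.

```bash
python3 -m inch '[0,0,0,0,1.2,0,0, 0,0,0,0,1.2,0,0, 0,0,0,0,1.2,0,0, 0,0,0,0,1.2,0,0, 0,0,0,0,0.8,0,0, 0,0,0,0,0,0,0]'; python3 -m inch '[0,0,0,0,-0.7,0,0, 0,0,0,0,-0.7,0,0, 0,0,0,0,-0.7,0,0, 0,0,0,0,-0.6,0,0, 0,0,0,0,-0.5,0,0, 0,0,0,0,0,0,0]'; python3 -m inch '[0,0,0,0,-0.4,0,0, 0,0,0,0,0,0,0]';python3 -m inch '[0,0,0,0,-0.3,0,0, 0,0,0,0,0,0,0]'
```

```text
time: 8.0
eef_pos: [0.4467, -0.1198, 0.1383]
ee_rot: [-0.08, 0.997, -0.0, -0.0]
wrist_force: [-0.2, 0.0, -0.2]
width: -0.0
grasp_force: 0.0
time: 8.75
eef_pos: [0.4512, -0.1507, 0.1376]
ee_rot: [-0.079, 0.997, 0.001, -0.001]
wrist_force: [-0.3, 5.0, -1.1]
width: 0.0002
grasp_force: 2.0
time: 9.0
eef_pos: [0.4517, -0.1553, 0.1379]
ee_rot: [-0.079, 0.997, 0.001, -0.001]
wrist_force: [-1.7, 4.9, -2.4]
width: -0.0001
grasp_force: 1.7
time: 9.25
eef_pos: [0.4527, -0.1591, 0.1383]
ee_rot: [-0.079, 0.997, -0.0, -0.0]
wrist_force: [-1.9, 3.3, -1.0]
width: -0.0005
grasp_force: 1.5
```

Still running free, so I'll finish the stroke in small steps.

```bash
for i in 1 2 ; do python3 -m inch '[0,0,0,0,-0.3,0,0, 0,0,0,0,0,0,0]' | egrep 'pos|wrist'; done; for i in 1 2; do python3 -m inch '[0,0,0,0,-0.15,0,0, 0,0,0,0,0,0,0]' | egrep 'pos|wrist'; done
```

```text
eef_pos: [0.4534, -0.1617, 0.1383]
wrist_force: [-1.9, 4.0, -0.8]
eef_pos: [0.4538, -0.1641, 0.1382]
wrist_force: [-0.4, 5.7, -0.3]
eef_pos: [0.4538, -0.1646, 0.1381]
wrist_force: [-1.9, 6.2, -0.8]
eef_pos: [0.4539, -0.1648, 0.1381]
wrist_force: [-1.8, 8.0, -0.0]
```

End of stroke 2 is exactly one tooth further on, at -0.1647. For stroke 3 the bush may start to slide.

```bash
python3 -m inch '[0,0,0,0,1.2,0,0, 0,0,0,0,1.2,0,0, 0,0,0,0,1.2,0,0, 0,0,0,0,1.2,0,0, 0,0,0,0,0.7,0,0, 0,0,0,0,0,0,0]'| egrep 'pos|wrist'; python3 -m inch '[0,0,0,0,-0.7,0,0, 0,0,0,0,-0.7,0,0, 0,0,0,0,-0.7,0,0, 0,0,0,0,-0.5,0,0, 0,0,0,0,-0.4,0,0, 0,0,0,0,0,0,0]'| egrep 'pos|wrist|time'; for i in 1 2 3 4 ; do python3 -m inch '[0,0,0,0,-0.3,0,0, 0,0,0,0,0,0,0]' | egrep 'pos|wrist'; done
```

```text
eef_pos: [0.4456, -0.113, 0.1383]
wrist_force: [0.6, 0.0, 0.2]
time: 11.75
eef_pos: [0.4499, -0.1403, 0.1376]
wrist_force: [-0.1, 6.6, -0.9]
eef_pos: [0.4501, -0.1417, 0.1375]
wrist_force: [0.8, 9.5, -0.5]
eef_pos: [0.4504, -0.1436, 0.1372]
wrist_force: [0.1, 11.5, -1.8]
eef_pos: [0.4506, -0.1458, 0.1367]
wrist_force: [0.4, 11.6, -5.6]
eef_pos: [0.4507, -0.1483, 0.1366]
wrist_force: [0.3, 12.8, -5.7]
```

The bush is sliding at about 11.5 N. I'll continue carefully.

```bash
for i in 1 2 3 4; do python3 -m inch '[0,0,0,0,-0.2,0,0, 0,0,0,0,0,0,0]' | egrep 'pos|wrist'; done
```

```text
eef_pos: [0.4507, -0.1505, 0.1365]
wrist_force: [0.7, 12.7, -4.2]
eef_pos: [0.4507, -0.1528, 0.1366]
wrist_force: [-0.5, 12.3, -3.4]
eef_pos: [0.4508, -0.1548, 0.1365]
wrist_force: [-1.0, 11.6, -4.0]
eef_pos: [0.451, -0.1571, 0.1366]
wrist_force: [-1.1, 10.6, -3.7]
```

```bash
for i in 1 2; do python3 -m inch '[0,0,0,0,-0.15,0,0, 0,0,0,0,0,0,0]' | egrep 'pos|wrist'; done
```

```text
eef_pos: [0.4512, -0.1585, 0.1366]
wrist_force: [-0.9, 9.6, -3.1]
eef_pos: [0.4512, -0.1589, 0.1365]
wrist_force: [-1.6, 12.2, -2.6]
```

End of stroke 3 reached at -0.1588. Stroke 4 should go hard well before its end (about -0.153), so I'll approach slowly.

```bash
python3 -m inch '[0,0,0,0,1.2,0,0, 0,0,0,0,1.2,0,0, 0,0,0,0,1.2,0,0, 0,0,0,0,1.2,0,0, 0,0,0,0,0.9,-0.1,0, 0,0,0,0,0,0,0]'| egrep 'pos|wrist'; python3 -m inch '[0,0,0,0,-0.7,0,0, 0,0,0,0,-0.7,0,0, 0,0,0,0,-0.6,0,0, 0,0,0,0,0,0,0]'| egrep 'pos|wrist|time'; for i in 1 2 3; do python3 -m inch '[0,0,0,0,-0.2,0,0, 0,0,0,0,0,0,0]' | egrep 'pos|wrist'; done
```

```text
eef_pos: [0.4452, -0.1089, 0.1394]
wrist_force: [-0.5, 0.0, 0.2]
time: 15.5
eef_pos: [0.4484, -0.1293, 0.1392]
wrist_force: [-0.4, 2.3, -0.5]
eef_pos: [0.4485, -0.1303, 0.1392]
wrist_force: [0.1, 3.9, -1.4]
eef_pos: [0.4487, -0.1315, 0.1391]
wrist_force: [0.6, 6.0, -0.1]
eef_pos: [0.4488, -0.1324, 0.139]
wrist_force: [0.2, 7.3, 0.4]
```

```bash
for i in 1 2 3 4; do python3 -m inch '[0,0,0,0,-0.15,0,0, 0,0,0,0,0,0,0]' | egrep 'pos|wrist'; done
```

```text
eef_pos: [0.4489, -0.1331, 0.1389]
wrist_force: [0.5, 8.6, -0.0]
eef_pos: [0.449, -0.1339, 0.1389]
wrist_force: [-0.2, 9.9, 0.9]
eef_pos: [0.4492, -0.1351, 0.1387]
wrist_force: [0.1, 11.0, -0.6]
eef_pos: [0.4493, -0.1362, 0.1385]
wrist_force: [1.0, 11.0, -2.5]
```

Sliding again at 11 N, so I'll use small steps and watch for the rise.

```bash
for i in 1 2 3 4 5; do python3 -m inch '[0,0,0,0,-0.1,0,0, 0,0,0,0,0,0,0]' | egrep 'pos|wrist'; done
```

```text
eef_pos: [0.4494, -0.1369, 0.1384]
wrist_force: [0.4, 10.9, -3.2]
eef_pos: [0.4495, -0.1377, 0.1382]
wrist_force: [1.2, 11.6, -2.9]
eef_pos: [0.4496, -0.1384, 0.1381]
wrist_force: [0.6, 11.9, -4.2]
eef_pos: [0.4497, -0.1392, 0.138]
wrist_force: [0.7, 11.8, -4.6]
eef_pos: [0.4497, -0.14, 0.1379]
wrist_force: [1.2, 11.8, -5.3]
```

```bash
for i in 1 2 3 4; do python3 -m inch '[0,0,0,0,-0.1,0,0, 0,0,0,0,0,0,0]' | egrep 'pos|wrist'; done
```

```text
eef_pos: [0.4497, -0.1409, 0.1378]
wrist_force: [1.6, 12.1, -5.4]
eef_pos: [0.4497, -0.1418, 0.1378]
wrist_force: [0.3, 12.0, -5.9]
eef_pos: [0.4497, -0.1426, 0.1377]
wrist_force: [0.6, 11.9, -4.9]
eef_pos: [0.4497, -0.1437, 0.1377]
wrist_force: [0.3, 12.8, -5.7]
```

```bash
for i in 1 2 3 4; do python3 -m inch '[0,0,0,0,-0.1,0,0, 0,0,0,0,0,0,0]' | egrep 'pos|wrist'; done
```

```text
eef_pos: [0.4498, -0.1441, 0.1376]
wrist_force: [-0.2, 13.4, -5.0]
eef_pos: [0.4498, -0.1446, 0.1375]
wrist_force: [0.7, 13.6, -6.1]
eef_pos: [0.4499, -0.145, 0.1374]
wrist_force: [0.4, 16.0, -5.8]
eef_pos: [0.4499, -0.1454, 0.1373]
wrist_force: [0.5, 15.2, -6.3]
```

```bash
for i in 1 2; do python3 -m inch '[0,0,0,0,-0.06,0,0, 0,0,0,0,0,0,0]' | egrep 'pos|wrist'; done;  python3 -m inch '[0,0,0,0,0,0,0]' | egrep 'pos|wrist'
```

```text
eef_pos: [0.45, -0.1456, 0.1373]
wrist_force: [-0.5, 16.7, -5.4]
eef_pos: [0.45, -0.1459, 0.1372]
wrist_force: [1.2, 18.2, -6.1]
eef_pos: [0.45, -0.1459, 0.1372]
wrist_force: [0.4, 15.9, -6.3]
```

The force has gone hard at about 16.8 N, roughly 37 N on the bush. I'll stop here, let go, lift and look.

```bash
python3 -m inch '[0,0,0,0,1.2,0,0, 0,0,0,0,1.2,0,0, 0,0,0,0,1.2,0,0, 0,0,0,0,1.1,0,0, 0,0,0,0,0.3,-3,0, 0,0,0,0,2,-4,0, 0,0,0,0,3,-4,0.65, 0,0,0,0,0,0,0.65]'
python3 - <<'E'
from h import *
cv2.imwrite("pics/x4.png",bot.grab_frame("scene"));cv2.imwrite("pics/y4.png",bot.grab_frame("top"))
a=cv2.imread("pics/x4.png")[185:285,235:365];a=cv2.resize(a,(780,600),interpolation=cv2.INTER_CUBIC)
cv2.imwrite("pics/c4.png",a)
E
```

```text
time: 22.12
eef_pos: [0.4387, -0.0545, 0.2523]
ee_rot: [-0.081, 0.997, -0.001, 0.004]
wrist_force: [1.1, -0.5, -0.8]
width: 0.0359
grasp_force: 0.0
```

View pics/c4.png

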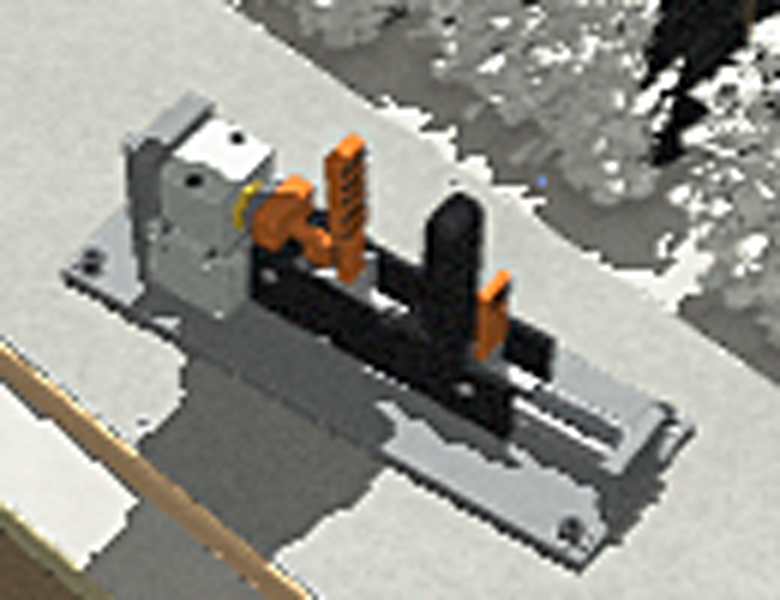

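The collar now sits flat on the block at (245,208). Trigger top is at (346,142), handle top at (460,202) and lever top at (500,278). From these I'll compute the head shift and the pinch target.

Run:
```python
from h import *
from scipy.spatial.transform import Rotation as R
ex=np.array([-.159,.987,0])
for a,b,z in(((380,160),(346,142),.165),((492,220),(458,201),.161),((538,295),(505,276),.127)):
    p,q=onz("scene",S(*a),z),onz("scene",S(*b),z);print(p.round(4),q.round(4),(q-p)@ex)
s=bot.observe();r=R.from_quat(s["ee_rot"]).as_matrix()
hd=.043
t=np.array([.4505,-.147,0])+ex*(hd-.024-.064);t[2]=.23
print(t,(r.T@(t-s["eef_pos"])*100).round(2),s["width"],np.degrees(np.arctan2(r[1,1],r[0,1])))
```

```text
[ 0.4517 -0.1468  0.165 ] [ 0.4491 -0.1283  0.165 ] 0.018699062586246904
[ 0.4628 -0.2042  0.161 ] [ 0.4607 -0.186   0.161 ] 0.01836980698904116
[ 0.4677 -0.2295  0.127 ] [ 0.4658 -0.2116  0.127 ] 0.017964947021156356
[ 0.457655 -0.191415  0.23    ] [  0.04 -13.63   1.96] 0.05057460301689679 99.05822453049139
```

```bash
python3 -m inch '[0,0,0,0,-4.5,0,0.7, 0,0,0,0,-4.5,0,0.7, 0,0,0,0,-4.6,0,0.7, 0,0,0,0,0,0,0.7, 0,0,0,0,0,3,0.7, 0,0,0,0,0,0,0.7]'
python3 - <<'E'
from h import *
from scipy.spatial.transform import Rotation as R
s=bot.observe();r=R.from_quat(s["ee_rot"]).as_matrix()
print((r.T@(np.array([.459,-.191,.1])-s["eef_pos"])*100).round(2))
cv2.imwrite("pics/x5.png",bot.grab_frame("scene"))
a=cv2.imread("pics/x5.png")[165:265,235:365];a=cv2.resize(a,(780,600),interpolation=cv2.INTER_CUBIC)
cv2.imwrite("pics/c5.png",a)
E
```

```text
time: 22.98
eef_pos: [0.4557, -0.1897, 0.2166]
ee_rot: [-0.079, 0.997, 0.002, -0.004]
wrist_force: [0.7, 0.4, -0.1]
width: 0.0597
grasp_force: 0.0
[-0.39 -0.22 11.66]
```

View pics/c5.png

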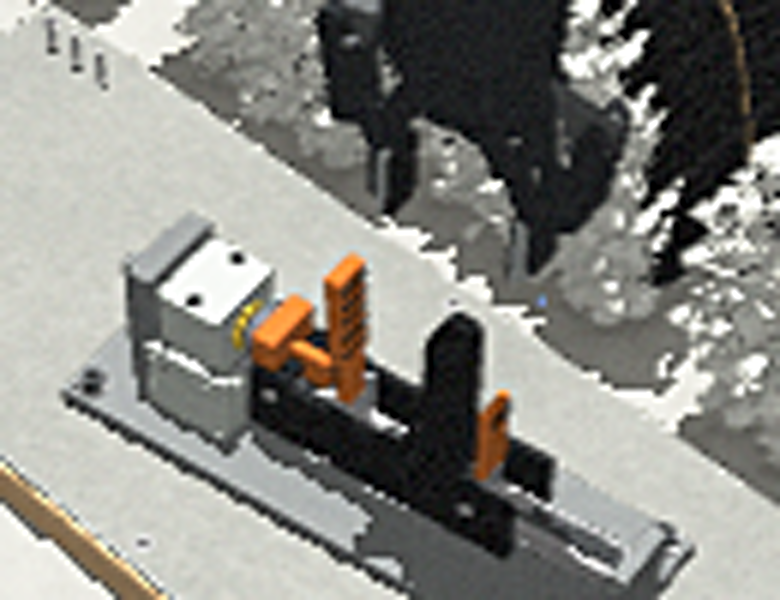

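The open fingers (tips at (390,205) and (525,275)) straddle the handle and lever line. I'll lower in stages.

```bash
python3 -m inch '[0,0,0,-0.3,-0.2,2.5,0.7, 0,0,0,0,0,2.5,0.7, 0,0,0,0,0,1.5,0.7, 0,0,0,0,0,0,0.7]'| egrep 'pos|wrist'; python3 -m inch '[0,0,0,0,0,2,0.7, 0,0,0,0,0,1.5,0.7, 0,0,0,0,0,1.2,0.7,0,0,0,0,0,0,0.7]'
```

```text
eef_pos: [0.4611, -0.1916, 0.1541]
wrist_force: [0.3, 0.1, 0.2]
time: 24.02
eef_pos: [0.4623, -0.1945, 0.1082]
ee_rot: [-0.078, 0.997, -0.002, 0.001]
wrist_force: [0.7, -4.4, -1.8]
width: 0.0603
grasp_force: 0.0
```

```bash
python3 -m inch '[0,0,0,0,0,0,0.7,0,0,0,0,0,0,0.7]'| egrep 'pos|wrist'; python3 -m inch '[0,0,0,0,0,0.6,0.7,0,0,0,0,0,0,0.7,0,0,0,0,0,0,0.7]'| egrep 'pos|wrist|rot'
```

```text
eef_pos: [0.4622, -0.1944, 0.1083]
wrist_force: [0.7, -5.5, -1.9]
eef_pos: [0.4629, -0.1948, 0.1024]
ee_rot: [-0.078, 0.997, -0.002, 0.002]
wrist_force: [1.3, -4.9, -1.1]
```

A light 5 N contact, probably the spread knuckle against the trigger blade, goes away as the fingers close. I'll close on the handle and lever now.

```bash
python3 -m inch '[0,0,0,0,0,0,0.5,0,0,0,0,0,0,0.5]'; python3 -m inch '[0,0,0,0,0,0,0.3,0,0,0,0,0,0,0,0,0,0,0,0,0,0,0,0,0,0,0,0,0]'
```

```text
time: 24.9
eef_pos: [0.4613, -0.1909, 0.1016]
ee_rot: [-0.08, 0.997, 0.001, -0.0]
wrist_force: [1.2, 1.1, 0.6]
width: 0.043
grasp_force: 0.0
time: 25.4
eef_pos: [0.4617, -0.1916, 0.102]
ee_rot: [-0.08, 0.997, -0.0, 0.0]
wrist_force: [-2.2, 2.0, 4.4]
width: 0.0255
grasp_force: 56.5
```

Width is 25.5 mm, so the lever is fully squeezed. Now I'll slide the head back.

```bash
python3 -m inch '[0,0,0,0,-0.4,0,0,0,0,0,0,-0.4,0,0,0,0,0,0,-0.4,0,0,0,0,0,0,0,0,0]'| egrep 'pos|wrist|width'; python3 -m inch '[0,0,0,0,-0.6,0,0,0,0,0,0,-0.6,0,0,0,0,0,0,-0.6,0,0,0,0,0,0,-0.6,0,0,0,0,0,0,0,0,0]'| egrep 'pos|wrist|width'; python3 -m inch '[0,0,0,0,-0.4,0,0,0,0,0,0,-0.2,0,0,0,0,0,0,0,0,0]'| egrep 'pos|wrist|width'
```

```text
eef_pos: [0.4636, -0.2043, 0.102]
wrist_force: [-1.6, 0.9, 5.5]
width: 0.0252
eef_pos: [0.4674, -0.2285, 0.102]
wrist_force: [-1.3, -0.2, 4.8]
width: 0.0253
eef_pos: [0.4682, -0.2332, 0.102]
wrist_force: [-1.6, 2.7, 6.1]
width: 0.0245
```

```bash
for i in 1 2 3; do python3 -m inch '[0,0,0,0,-0.2,0,0,0,0,0,0,0,0,0]'| egrep 'pos|wrist'; done
```

```text
eef_pos: [0.4682, -0.2331, 0.1019]
wrist_force: [-3.6, 6.4, 7.4]
eef_pos: [0.4682, -0.2331, 0.1018]
wrist_force: [-3.7, 9.7, 10.3]
eef_pos: [0.4681, -0.2331, 0.1018]
wrist_force: [-4.9, 13.5, 12.2]
```

The head is firmly on its stop. I'll relax most of the push, open modestly so as not to hit the trigger, and lift.

```bash
python3 -m inch '[0,0,0,0,0.3,0,0,0,0,0,0,0,0,0.6,0,0,0,0,0,0,0.6,0,0,0,0,0,0,0.6]'; python3 -m inch '[0,0,0,0,0,-1,0.6,0,0,0,0,0,-2,0.6,0,0,0,0,0,-3,0.6,0,0,0,0,0,-4,0.6,0,0,0,0,0,-4,0.6,0,0,0,-4,0,0,0.6,0,0,0,0,6,0,0.6,0,0,0,0,6,0,0.6,0,0,0,0,6,0,0.6,0,0,0,0,6,0,0.6,0,0,0,0,0,0,0.6]'
python3 - <<'E'
from h import *
cv2.imwrite("pics/x6.png",bot.grab_frame("scene"));cv2.imwrite("pics/y6.png",bot.grab_frame("top"))
a=cv2.imread("pics/x6.png")[185:285,235:365];b=cv2.imread("pics/y6.png")
cv2.imwrite("pics/c6.png",np.hstack([cv2.resize(a,(390,300),interpolation=cv2.INTER_CUBIC),cv2.resize(b,(400,300))]))
E
```

```text
time: 28.15
eef_pos: [0.4682, -0.2363, 0.1009]
ee_rot: [-0.079, 0.997, 0.0, -0.0]
wrist_force: [-0.7, -0.2, -0.1]
width: 0.0512
grasp_force: 0.0
time: 29.52
eef_pos: [0.4692, 0.0131, 0.242]
ee_rot: [-0.085, 0.996, 0.002, 0.0]
wrist_force: [-0.1, -0.9, -0.1]
width: 0.0513
grasp_force: 0.0
```

View pics/c6.png

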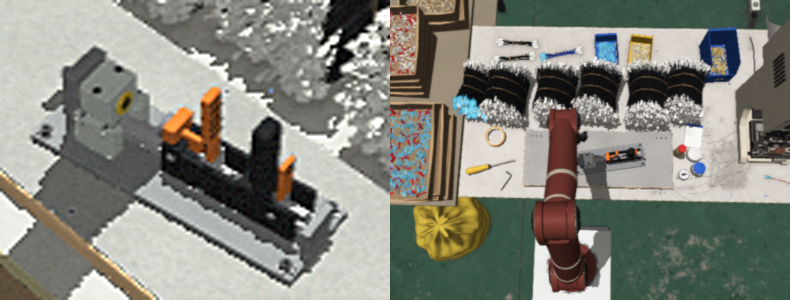

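The head is back at its rear stop, the block is in its nest, and the collar looks flat at (125,102). I'll check the head position numerically, then hand in.

Run:
```python
from h import *
ex=np.array([-.159,.987,0]);r={}
for f in("scene0","x4","x6"):
    m=orange(cv2.imread(f"pics/{f}.png"));mm=np.zeros_like(m);mm[185:285,300 if f!="x4" else 312:365]=m[185:285,300 if f!="x4" else 312:365]
    n,l,st,ce=cv2.connectedComponentsWithStats(mm)
    for i in range(1,n):
        if st[i,4]>15: print(f,st[i],ce[i].round(1),(onz("scene",ce[i],.115)@ex).round(4))
```

```text
scene0 [320 234   5  14  44] [322.  240.9] -0.3044
x4 [314 230   6  15  43] [316.3 237.8] -0.2862
x6 [300 214   8  25 109] [304.1 226.8] -0.2378
x6 [327 237   6  15  45] [329.3 244.8] -0.3275
```

```bash
python3 -c "
from station import bot
print(bot.job_done())"
```

```text
the job is handed in; nothing more can be done
None
```

I pressed the bush home in four trigger strokes, stopping when the trigger went hard at about 17 N. I then squeezed the release, slid the head back to its stop, and handed the job in at about 30 s; no verdict came back. In the last pictures the collar looks flat, the block is in its nest, and nothing else on the bench appears to have moved.

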